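# Rock a heavy pan of sockets on its edge to empty it into a tray

### The job

Empty the heavy steel pan of sockets on the timber block into the blue tray: take the spirit level off the tray and lay it flat on the open bench, then draw the tray up close to the end of the block, below the pan's sloping lip. The pan is too heavy to lift, so take it by the bar at its back and rock it forward on its front bottom edge, without lifting it off the block, until all six sockets have slid into the tray; then let it down gently to stand upright on the block again, and let go. Do not shift or knock over the tin, the oil bottle, the tape measure or the hammer.

Things in the scene. Friction and masses are not known exactly. Their poses are not given: they have to be found in the camera images.
- block: Squared timber block fixed to the bench, 240 mm along its x, 190 mm along its y, 100 mm high; origin at the centre of its underside. The pan stands on it. Its -x end face, 120 mm from the origin, is the end over which the pan is tipped; the tray belongs on the bench close to that face.
- pan: Steel hopper-front pan holding six sockets, 1.8 kg empty, 140 mm long (x), 150 wide (y); origin: centre of underside, -x its front. Sheet 3 mm, floor 15 mm up on runners. Back wall at x = 70, 98 mm high. Front lip slopes out from x = -70, z = 12 to x = -130, z = 57 mm. Turned 72 degrees forward on its front edge, the lip is a chute sloping down at 35 degrees, its end 72 mm beyond and 40 below that edge.
- pan_edge (a point): Middle of the pan's front bottom edge (under the runners; pan x = -70, y = 0, z = 0 mm). The line through it along the pan's y is the edge it rocks on. It starts on the block's top, 3 to 10 mm in from the -x end, held there by weight and friction alone: if the bar is carried above its arc about this edge, the edge lifts or slips. Axes as the pan's.
- pan_bar (a point): Middle of the bar fixed behind the pan: round, 13 mm thick, along the pan's y, 100 mm between its end posts, 45 mm behind the back wall, 58 below its top. From pan_edge it is 185 mm back and 40 up. It can turn in a grip of about 35 N. Rocking takes about 11 N upward at first; past about 55 degrees the pan overbalances and must be held back. Axes as the pan's.
- tray_mid (a point): Centre (22.5 mm above the underside) of the loose blue plastic tray: open box 180 mm along its x, 230 mm along its y, 45 mm high, walls 9 mm, floor 4 mm thick, about 0.5 kg; it slides on the bench. Its x axis points roughly towards the block, its +x wall faces the block's -x end face, 105 to 150 mm away at the start.
- level_mid (a point): Centre (11 mm up) of the loose spirit level: a bar 250 mm along its x, 48 mm along its y, 22 mm high, aluminium with black ends and green vials, 0.25 kg, lying flat across the rims of the tray at the start.
- tin_mid (a point): Centre of a grease tin that is to be left alone: round, 68 mm across, 85 mm high, standing on the bench.
- oil_mid (a point): Centre of an oil bottle that is to be left alone: round, 52 mm across, 140 mm high, standing on the bench.
- tape_mid (a point): Centre of a black tape measure that is to be left alone: 70 x 62 x 34 mm high, with a steel hook 12 mm beyond its -x side, lying on the bench.
- hammer_mid (a point): Middle of a hammer that is to be left alone: 260 mm long along its x, head to +x, 26 mm high, lying on the bench.
- socket0_mid (a point): Centre of steel drive socket 0, 31 to 34 mm across and 40 to 44 mm long, 0.1 kg; standing on end in the pan at the start.
- socket1_mid (a point): Centre of steel drive socket 1, 31 to 34 mm across and 40 to 44 mm long, 0.1 kg; standing on end in the pan at the start.
- socket2_mid (a point): Centre of steel drive socket 2, 31 to 34 mm across and 40 to 44 mm long, 0.1 kg; standing on end in the pan at the start.
- socket3_mid (a point): Centre of steel drive socket 3, 31 to 34 mm across and 40 to 44 mm long, 0.1 kg; lying on its side in the pan at the start.
- socket4_mid (a point): Centre of steel drive socket 4, 31 to 34 mm across and 40 to 44 mm long, 0.1 kg; lying on its side in the pan at the start.
- socket5_mid (a point): Centre of steel drive socket 5, 31 to 34 mm across and 40 to 44 mm long, 0.1 kg; lying on its side in the pan at the start.

How it is judged (in metres and radians):
On the way, in this order (a step that is already met when the one before it is completed fails the run):
1. the level is off the tray and the tray has been drawn up to the block's end below the lip (gap under 50 mm, centred within 60 mm) ((x of level_mid in the frame of tray_mid below -0.1 m or x of level_mid in the frame of tray_mid above 0.1 m or y of level_mid in the frame of tray_mid below -0.125 m or y of level_mid in the frame of tray_mid above 0.125 m) and x of tray_mid in the frame of block above -0.26 m and angle between tray_mid's own z axis and vertical below 0.06 rad and height (world z) of tray_mid below 0.035 m and y of tray_mid in the frame of block between -0.06 and 0.06 m), for 0.1 s.
2. the pan is rocked forward by more than 55 degrees with its front bottom edge still on the block (angle between pan_bar's own z axis and vertical above 0.96 rad and z of pan_edge in the frame of block below 0.12 m), for 0.2 s.
At the end, for the whole second after the job is handed in: All six sockets in the tray; tray flat on the bench, within 50 mm of the block's end, centred within 60 mm; pan at rest upright (0.06 rad) on the block, front edge at most 8 mm over its end; level flat on the bench (centre below 15 mm), off the tray (all of step 1 and x of socket0_mid in the frame of tray_mid between -0.084 and 0.084 m and y of socket0_mid in the frame of tray_mid between -0.109 and 0.109 m and z of each of socket0_mid, socket1_mid, socket2_mid, socket3_mid, socket4_mid, socket5_mid in the frame of tray_mid below 0.0325 m and x of socket1_mid in the frame of tray_mid between -0.084 and 0.084 m and y of socket1_mid in the frame of tray_mid between -0.109 and 0.109 m and x of socket2_mid in the frame of tray_mid between -0.084 and 0.084 m and y of socket2_mid in the frame of tray_mid between -0.109 and 0.109 m and x of socket3_mid in the frame of tray_mid between -0.084 and 0.084 m and y of socket3_mid in the frame of tray_mid between -0.109 and 0.109 m and x of socket4_mid in the frame of tray_mid between -0.084 and 0.084 m and y of socket4_mid in the frame of tray_mid between -0.109 and 0.109 m and x of socket5_mid in the frame of tray_mid between -0.084 and 0.084 m and y of socket5_mid in the frame of tray_mid between -0.109 and 0.109 m and height (world z) of level_mid below 0.015 m and angle between pan_bar's own z axis and vertical below 0.06 rad and z of pan_edge in the frame of block between 0.09 and 0.11 m and x of pan_edge in the frame of block between -0.128 and 0 m and y of pan_edge in the frame of block between -0.06 and 0.06 m and linear speed of pan below 0.02 m/s); the robot touches nothing.
It fails at once if the pan's front bottom edge is lifted more than 25 mm off the block, or the pan falls off it (z of pan_edge in the frame of block above 0.125 m or z of pan_edge in the frame of block below 0.07 m).
It fails at once if the pan is slammed over or dropped back (turning faster than 3.5 rad/s) (angular speed of pan above 3.5 rad/s).
It fails at once if the tin, oil bottle, tape measure or hammer is pushed more than 30 mm from its place or knocked over (distance of any of tin_mid, oil_mid, tape_mid, hammer_mid from where it was at the start of the episode above 0.03 m or angle between any of tin_mid, oil_mid, tape_mid, hammer_mid's own z axis and vertical above 0.4 rad).
It also fails if it takes over 72 s, if anything falls off the work surface, if the arm or the gripper's body presses on something with over 40 N, if the wrist force passes 120 N, or if a joint passes its speed limit or range.

### The arm

A 6-joint arm with a two-finger parallel gripper is mounted at the origin on the work surface. World frame = base frame: x ahead of the robot, y to its left, z up, the work surface at z = 0. Lengths are in mm, angles in rad, forces in N, time in s.
With the tool pointing down it reaches from about 350 to 975 mm from the base axis. Payload 7.1 kg.
Tool frame: the origin (TCP) lies at the very end of the fingers, on their centre line; the grasp point (between the pads) lies 19 mm behind it; z points along the fingers, y is the direction in which the jaws open and shut (so a half turn about z gives the same grasp; the last joint's range is limited). The gripper opens to 88 mm and grips with 3 to 60 N. Pads are 20 mm wide; open, the fingers measure 115 mm over their backs; the gripper's body (75 mm by 178 mm) begins 61 mm behind the grasp point.
Start: joints at [-1.171, 0.423, 1.63, -0, 1.089, -0.019], TCP at [254.18, -570.962, 222.675] pointing down, gripper open.
Joint ranges: [-3, 3], [-0.9, 2.11], [0.09, 2.58], [-1.31, 4.45], [0.11, 2.69], [-2.54, 2.54]. Speed limits (rad/s): [2.39, 2.39, 3.01, 3.14, 3.14, 3.14].

### API

Orientations are given as a rotation vector (axis times angle).
In Python, from workcell import ctrl, imaging gives the robot as it stands. The module is installed in compiled form; this text tells all that it offers.
- The arm moves only by the shell command python3 -m pendant 'ROWS'. ROWS is JSON, a list of rows, each an object with "turn": the turn, a rotation vector about the world's x, y, z in rad, a list of three; "dp": the shift along the world's x, y, z in m, a list of three; "claw": the finger opening in m, from 0 to 0.0878. A call has 1 to 8 rows; each row is the pose to reach, as a shift and turn from the pose commanded when the call began; what a row does not reach only later rows make up. A row lasts 1/10 s, in which the tool goes at most 50 mm and 8.59 degrees, less where a joint would pass 70% of its speed; a pose out of reach is approached as far as the arm can. A call with a gripper value outside its range is refused whole. The fingers move at their own pace and stop on an object; the grip force is fixed at half the most. Time passes only in rows, so rows that repeat a pose let the fingers close. It gives the time, the measured TCP pose, the force and the opening at its end, in the units of the state.
- ctrl.get_obs(): the state, without advancing time (a new reading comes with each control period).
- imaging.get_image(name): name is "side" or "top"; returns a dict with "pixels" (480x640x3 uint8, blue, green, red), "fov_y" (degrees; the focal length in pixels is half the picture's height over the tangent of half this angle, whatever the lens; pixels are square), "cx", "cy" (the principal point, pixels), "xyz" and "rotation" of the camera in the world. Camera axes: x right, y up, looking along -z (the intrinsics and any distortion apply to the point x, -y, -z); pixel columns grow to the right and rows downward; lengths in mm; the calibration is good to about 2 mm. A picture is of the moment at which its call begins. There is no depth.
- ctrl.close_job(): hands the job in, once; it reports no verdict.
The state is a dict: "t": time; "qpos": joint angles; "qvel": joint speeds; "joint_torque": joint torques, N m; "ee_pos": TCP position; "orientation": TCP orientation; "ft_force": force on the tool from outside, world axes, zero at the start; "moment": the same for the moment, N m; "width": finger opening in mm.
Only numpy, scipy, OpenCV 4.12 (cv2) and the standard library are available. Lean on these libraries where they do the work, as an engineer would, in place of code of your own. Each camera call takes 0.05 s, during which the arm holds its last target.

## Working session

There is one attempt and no reset: what is moved stays moved. The work goes in short steps, Python scripts to look and compute and a shell command to move; the robot and the scene stay as the last step left them, time stands still between calls to the robot, and variables do not carry over. Pictures are saved under pics/ and viewed, and the job is handed in when it is done.

```bash
ls; mkdir -p pics; python3 - <<'E'
from workcell import ctrl, imaging
import cv2
for n in ("top","side"):
    d=imaging.get_image(n); cv2.imwrite(f"pics/{n}0.png",d["pixels"])
    print({k:v for k,v in d.items() if k!="pixels"})
print(ctrl.get_obs())
E
```

```text
pics
{'fov_y': 45.107069328515806, 'cx': 322.5663656498006, 'cy': 247.8284801600478, 'xyz': array([ 428.1211458 ,  -81.9895073 , 1239.31516454]), 'rotation': array([ 0.0611704 , -0.03838529, -1.59015139])}
{'fov_y': 50.23977979992442, 'cx': 315.4050123811601, 'cy': 240.66503096327259, 'xyz': array([-58.50094675, 561.02843304, 903.96529464]), 'rotation': array([ 0.3570233 , -0.98200843, -2.24061896])}
{'t': 0.1, 'qpos': array([-1.17096707e+00,  4.23749760e-01,  1.63059178e+00, -8.87466912e-06,
        1.08858338e+00, -1.89815141e-02]), 'qvel': array([-3.91375200e-05,  1.16182293e-03, -1.34830113e-03,  3.93748719e-04,
        8.62352524e-04, -9.03142205e-04]), 'joint_torque': array([-1.51903059e-03, -5.45617425e+01, -2.74324948e+01,  6.44802069e-02,
        1.89249107e-02, -3.92297284e-05]), 'ee_pos': array([ 254.01366505, -570.52044215,  221.99714332]), 'orientation': array([-3.07168409e+00, -6.52803669e-01,  4.08051470e-04]), 'ft_force': array([-0.04192467,  0.2162449 , -0.57642449]), 'moment': array([ 0.00147396, -0.00364633,  0.00334853]), 'width': 88.04678531568645}
```

View pics/top0.png

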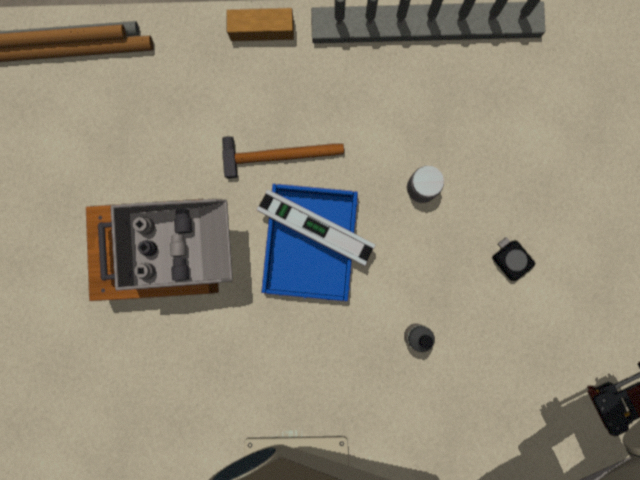

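View pics/side0.png

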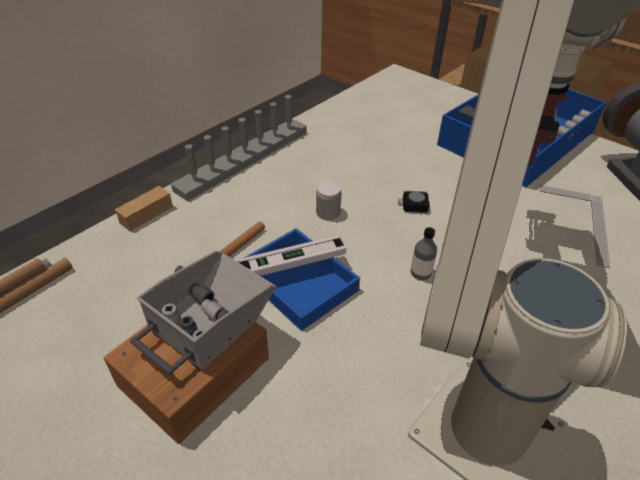

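```bash
cat > h.py <<'E'
import numpy as np, cv2
from scipy.spatial.transform import Rotation as R
from workcell import ctrl, imaging
def cam(n): return imaging.get_image(n)
def K(d):
    f=240/np.tan(np.radians(d["fov_y"])/2); return f
def ray(d,u,v):
    f=K(d); r=np.array([(u-d["cx"])/f,-(v-d["cy"])/f,-1.0]); return R.from_rotvec(d["rotation"]).apply(r)
def pix(d,u,v,z):
    r=ray(d,u,v); c=np.array(d["xyz"]); return c+r*(z-c[2])/r[2]
def proj(d,p):
    q=R.from_rotvec(d["rotation"]).inv().apply(np.atleast_2d(p)-d["xyz"]); f=K(d)
    return np.c_[d["cx"]+f*q[:,0]/-q[:,2], d["cy"]-f*q[:,1]/-q[:,2]]
def crop(n,x0,y0,x1,y1,s,name):
    d=cam(n); im=d["pixels"][y0:y1,x0:x1]; im=cv2.resize(im,None,fx=s,fy=s,interpolation=cv2.INTER_CUBIC)
    cv2.imwrite("pics/"+name,im); return d
E
python3 - <<'E'
from h import *
crop("top",75,180,235,310,5,"c1.png"); crop("top",220,130,420,310,4,"c2.png")
crop("side",90,220,370,440,2.8,"c3.png")
E
```

```text
(no output)
```

View pics/c1.png

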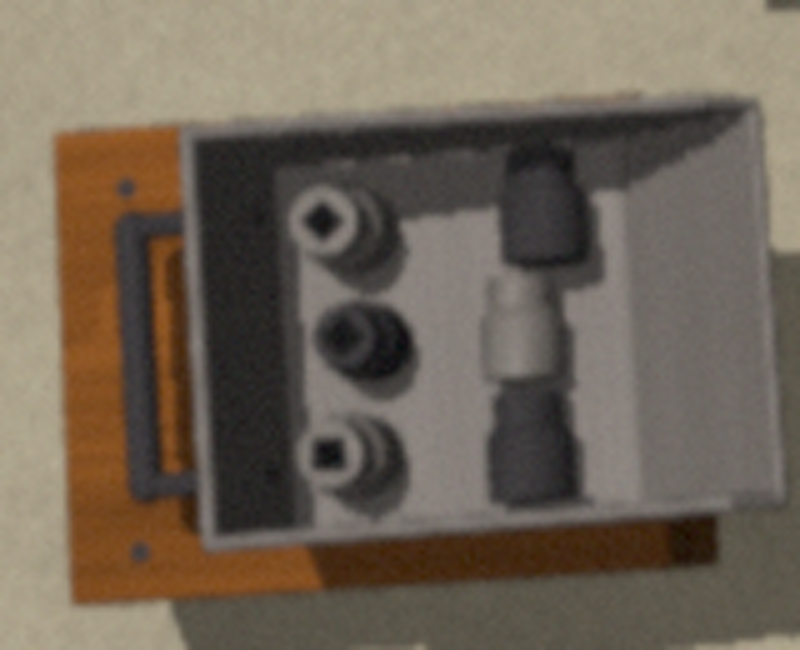

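View pics/c2.png

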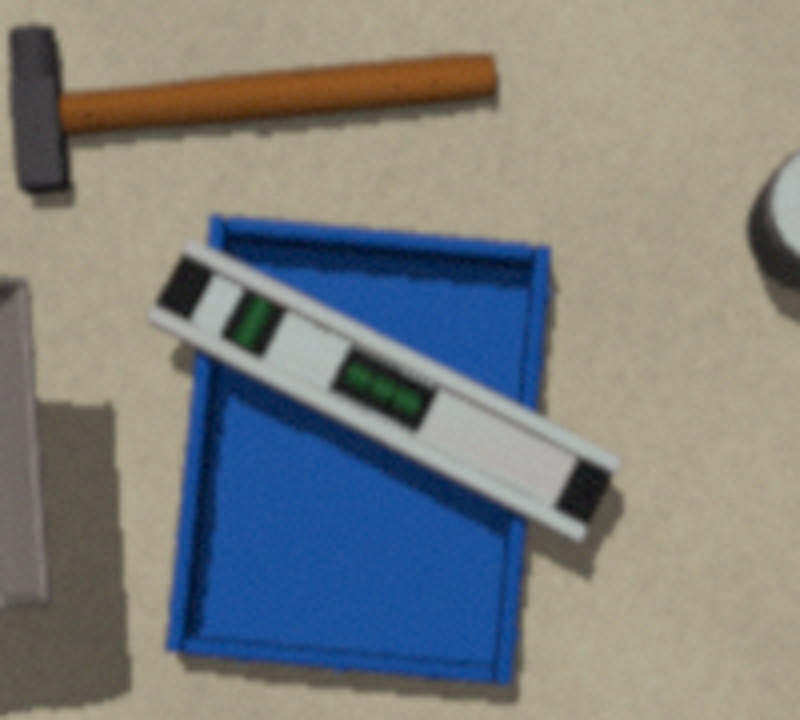

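View pics/c3.png

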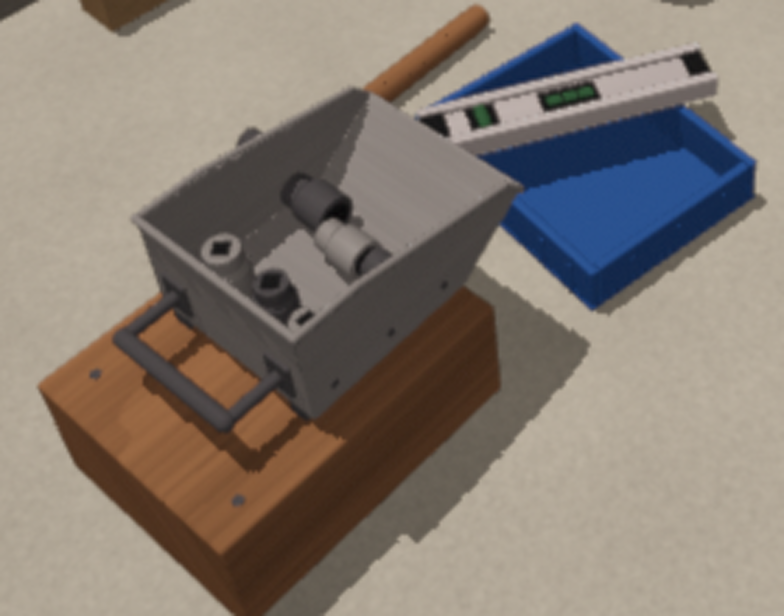

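```bash
cat > m.py <<'E'
from h import *
d=cam("top"); 
def c(U,V,s,x0,y0): return (U+.5)/s-.5+x0,(V+.5)/s-.5+y0
c1=lambda U,V,z: pix(d,*c(U,V,5,75,180),z)
c2=lambda U,V,z: pix(d,*c(U,V,4,220,130),z)
np.set_printoptions(precision=1,suppress=True)
B=[c1(55,132,100),c1(72,603,100),c1(718,562,100)]; print("block",B,np.linalg.norm(B[0]-B[1]),np.linalg.norm(B[2]-B[1]))
P=[c1(182,128,198),c1(208,548,198)]; print("panback",P,np.linalg.norm(P[0]-P[1]))
L=[c1(758,100,157),c1(785,502,157)]; print("lip",L,np.linalg.norm(L[0]-L[1]))
b=[c1(130,220,140),c1(146,492,140)]; print("bar",b)
T=[c2(213,215,45),c2(550,247,45),c2(512,683,45),c2(168,650,45)]; print("tray",T,np.mean(T,0),[np.linalg.norm(T[i]-T[i-1]) for i in range(4)])
V=[c2(190,240,67),c2(620,463,67),c2(585,540,67),c2(150,320,67)]; print("level",V,np.mean(V,0),[np.linalg.norm(V[i]-V[i-1]) for i in range(4)])
for n,u,v,z in [("tin",428,181,85),("oil",426,341,140),("tape",515,260,34),("hamhead",229,156,26),("hamend",343,150,13)]: print(n,pix(d,u,v,z))
E
python3 m.py
```

```text
block [array([593.8, 405.4, 100. ]), array([406.1, 397.4, 100. ]), array([417.4, 141.2, 100. ])] 187.7936836363686 256.4105557178583
panback [array([580. , 316.9, 198. ]), array([426.9, 306.8, 198. ])] 153.4084605136073
lip [array([591.9, 113.5, 157. ]), array([439.8, 104.7, 157. ])] 152.30711771857597
bar [array([553.2, 359. , 140. ]), array([448.6, 352.4, 140. ])]
tray [array([640.9,  35.7,  45. ]), array([ 620.2, -139.7,   45. ]), array([ 394.5, -114.9,   45. ]), array([414.8,  62.1,  45. ])] [517.6 -39.2  45. ] [np.float64(227.55176083706456), np.float64(176.59819235700533), np.float64(227.01963308426818), np.float64(178.1954753553526)]
level [array([624.3,  45.5,  67. ]), array([ 505.3, -171.6,   67. ]), array([ 466.6, -152.9,   67. ]), array([583.5,  66.5,  67. ])] [544.9 -53.1  67. ] [np.float64(45.89271618292603), np.float64(247.51854092207293), np.float64(43.0058617247496), np.float64(248.59583789407708)]
tin [ 631.6 -280.6   85. ]
oil [ 318.2 -258.   140. ]
tape [ 471.1 -464.4   34. ]
hamhead [705.2 130.3  26. ]
hamend [ 715.6 -113.    13. ]
```

```bash
python3 - <<'E'
from h import *
import re
s=open('m.py').read()+'''
E=[c1(670,566,100),c1(718,562,0)]; print("blockend top/bottom corner",E,np.linalg.norm(E[0]-B[1]))
'''
exec(s)
E
python3 -m pendant '[{"dp":[0.29,0.518,-0.02],"turn":[0,0,0.65],"claw":0.0878},{"dp":[0.29,0.518,-0.02],"turn":[0,0,0.65],"claw":0.0878},{"dp":[0.29,0.518,-0.02],"turn":[0,0,0.65],"claw":0.0878},{"dp":[0.29,0.518,-0.02],"turn":[0,0,0.65],"claw":0.0878},{"dp":[0.29,0.518,-0.02],"turn":[0,0,0.65],"claw":0.0878},{"dp":[0.29,0.518,-0.02],"turn":[0,0,0.65],"claw":0.0878},{"dp":[0.29,0.518,-0.02],"turn":[0,0,0.65],"claw":0.0878},{"dp":[0.29,0.518,-0.02],"turn":[0,0,0.65],"claw":0.0878}]'
```

```text
block [array([593.8, 405.4, 100. ]), array([406.1, 397.4, 100. ]), array([417.4, 141.2, 100. ])] 187.7936836363686 256.4105557178583
panback [array([580. , 316.9, 198. ]), array([426.9, 306.8, 198. ])] 153.4084605136073
lip [array([591.9, 113.5, 157. ]), array([439.8, 104.7, 157. ])] 152.30711771857597
bar [array([553.2, 359. , 140. ]), array([448.6, 352.4, 140. ])]
tray [array([640.9,  35.7,  45. ]), array([ 620.2, -139.7,   45. ]), array([ 394.5, -114.9,   45. ]), array([414.8,  62.1,  45. ])] [517.6 -39.2  45. ] [np.float64(227.55176083706456), np.float64(176.59819235700533), np.float64(227.01963308426818), np.float64(178.1954753553526)]
level [array([624.3,  45.5,  67. ]), array([ 505.3, -171.6,   67. ]), array([ 466.6, -152.9,   67. ]), array([583.5,  66.5,  67. ])] [544.9 -53.1  67. ] [np.float64(45.89271618292603), np.float64(247.51854092207293), np.float64(43.0058617247496), np.float64(248.59583789407708)]
tin [ 631.6 -280.6   85. ]
oil [ 318.2 -258.   140. ]
tape [ 471.1 -464.4   34. ]
hamhead [705.2 130.3  26. ]
hamend [ 715.6 -113.    13. ]
blockend top/bottom corner [array([416.2, 160.2, 100. ]), array([416.4, 160.8,   0. ])] 237.38335335178766
t: 1.15
ee_pos: [450.2, -220.4, 209.4]
orientation: [2.703, 1.599, 0.001]
ft_force: [1.2, -0.5, 0.3]
width: 87.7
```

```bash
python3 -m pendant '[{"dp":[0.095,0.168,-0.04],"turn":[0,0,0],"claw":0.0878},{"dp":[0.095,0.168,-0.04],"turn":[0,0,0],"claw":0.0878},{"dp":[0.095,0.168,-0.04],"turn":[0,0,0],"claw":0.0878},{"dp":[0.095,0.168,-0.04],"turn":[0,0,0],"claw":0.0878},{"dp":[0.095,0.168,-0.09],"turn":[0,0,0],"claw":0.0878},{"dp":[0.095,0.168,-0.12],"turn":[0,0,0],"claw":0.0878},{"dp":[0.095,0.168,-0.12],"turn":[0,0,0],"claw":0.0878},{"dp":[0.095,0.168,-0.12],"turn":[0,0,0],"claw":0.0878}]'
python3 - <<'E'
from h import *
o=ctrl.get_obs(); r=R.from_rotvec(o["orientation"]).as_matrix(); print(o["ee_pos"],r[:,1],r[:,2],o["qpos"])
crop("top",180,130,440,310,3,"g1.png"); crop("side",180,120,420,340,3,"g2.png")
E
```

```text
t: 1.95
ee_pos: [544.5, -54.2, 89.4]
orientation: [-2.703, -1.6, 0.001]
ft_force: [0.4, 0.8, 0.9]
width: 87.3
[544.50099135 -54.18945975  89.42255363] [ 8.76579641e-01 -4.81256215e-01 -7.66777015e-04] [-8.17564398e-04  1.04136727e-04 -9.99999660e-01] [-1.20946528e-01  5.03742030e-01  1.88371349e+00  6.91024621e-06
  7.54961286e-01  3.81135719e-01]
```

View pics/g2.png

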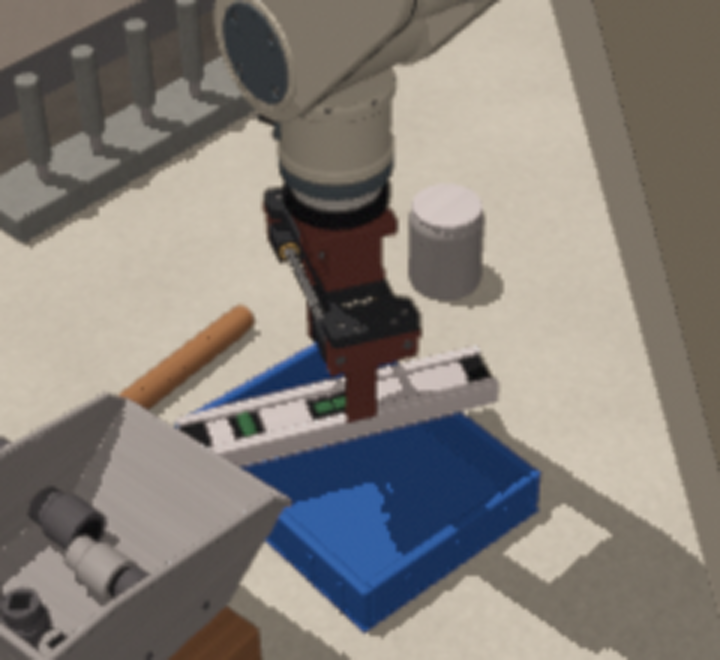

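View pics/g1.png

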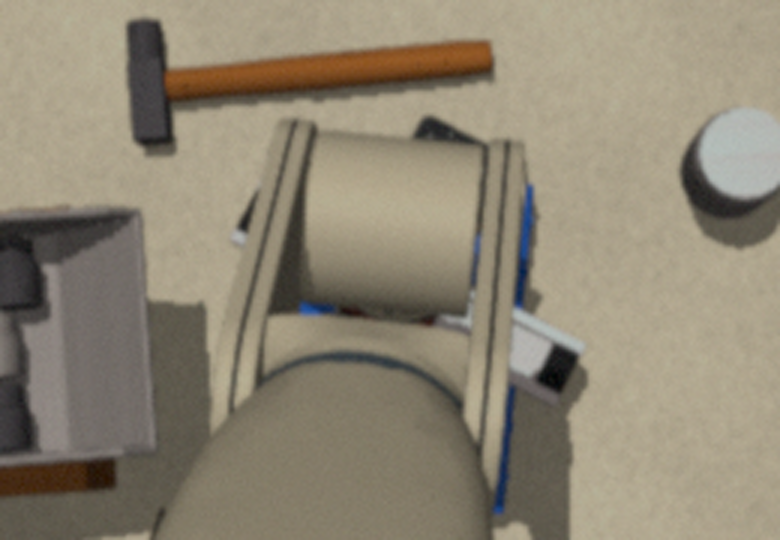

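The gripper straddles the level, with a finger on its near side at about (360,400) in the side crop. I'll descend and close.

```bash
python3 -m pendant '[{"dp":[0,0,-0.021],"turn":[0,0,0],"claw":0.0878},{"dp":[0,0,-0.041],"turn":[0,0,0],"claw":0.0878},{"dp":[0,0,-0.041],"turn":[0,0,0],"claw":0.03},{"dp":[0,0,-0.041],"turn":[0,0,0],"claw":0.03},{"dp":[0,0,-0.041],"turn":[0,0,0],"claw":0.03},{"dp":[0,0,-0.041],"turn":[0,0,0],"claw":0.03},{"dp":[0,0,-0.041],"turn":[0,0,0],"claw":0.03},{"dp":[0,0,-0.041],"turn":[0,0,0],"claw":0.03}]'
```

```text
t: 2.85
ee_pos: [544.6, -54.1, 48.9]
orientation: [2.703, 1.6, 0.001]
ft_force: [-1.4, 0.7, 6.3]
width: 48.0
```

```bash
python3 -m pendant '[{"dp":[0,0,0.03],"turn":[0,0,0],"claw":0.03},{"dp":[0,0,0.08],"turn":[0,0,0],"claw":0.03},{"dp":[0.035,-0.027,0.08],"turn":[0,0,0],"claw":0.03},{"dp":[0.07,-0.054,0.08],"turn":[0,0,0],"claw":0.03},{"dp":[0.105,-0.081,0.08],"turn":[0,0,0],"claw":0.03},{"dp":[0.14,-0.108,0.08],"turn":[0,0,0],"claw":0.03},{"dp":[0.175,-0.135,0.08],"turn":[0,0,0],"claw":0.03},{"dp":[0.21,-0.162,0.08],"turn":[0,0,0],"claw":0.03}]'
python3 -m pendant '[{"dp":[0.03,-0.023,0],"turn":[0,0,0],"claw":0.03},{"dp":[0.045,-0.035,0],"turn":[0,0,0],"claw":0.03},{"dp":[0.045,-0.035,-0.04],"turn":[0,0,0],"claw":0.03},{"dp":[0.045,-0.035,-0.08],"turn":[0,0,0],"claw":0.03},{"dp":[0.045,-0.035,-0.105],"turn":[0,0,0],"claw":0.03},{"dp":[0.045,-0.035,-0.105],"turn":[0,0,0],"claw":0.03}]'
```

```text
t: 3.65
ee_pos: [755.1, -217.2, 127.4]
orientation: [-2.703, -1.599, 0.001]
ft_force: [0.3, 0.9, -2.1]
width: 47.8
t: 4.25
ee_pos: [795.1, -249.7, 16.3]
orientation: [-2.697, -1.596, 0.011]
ft_force: [-0.4, 0.0, -3.8]
width: 47.7
```

```bash
python3 -m pendant '[{"dp":[0,0,0],"turn":[0,0,0],"claw":0.03},{"dp":[0,0,0],"turn":[0,0,0],"claw":0.03}]'
python3 - <<'E'
from h import *
crop("side",180,80,420,300,3,"g3.png")
E
```

```text
t: 4.45
ee_pos: [801.0, -251.5, 25.6]
orientation: [2.701, 1.599, 0.004]
ft_force: [0.1, 0.4, -0.6]
width: 47.6
```

View pics/g3.png

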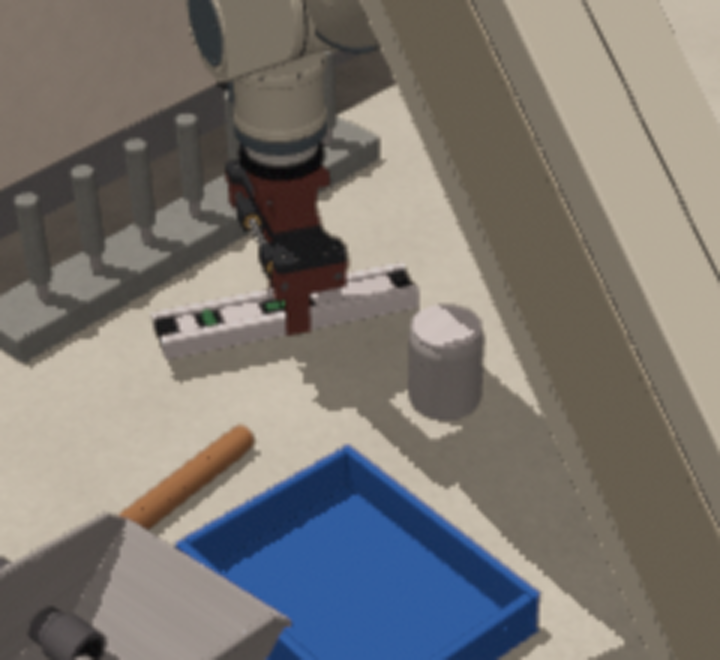

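```bash
python3 -m pendant '[{"dp":[0,0,-0.006],"turn":[0,0,0],"claw":0.03},{"dp":[0,0,-0.011],"turn":[0,0,0],"claw":0.03},{"dp":[0,0,-0.015],"turn":[0,0,0],"claw":0.03},{"dp":[0,0,-0.018],"turn":[0,0,0],"claw":0.03},{"dp":[0,0,-0.02],"turn":[0,0,0],"claw":0.03},{"dp":[0,0,-0.02],"turn":[0,0,0],"claw":0.03}]'
```

```text
t: 5.1
ee_pos: [799.3, -251.0, 3.9]
orientation: [-2.703, -1.6, 0.001]
ft_force: [-3.8, 1.3, 3.7]
width: 47.8
```

```bash
python3 -m pendant '[{"dp":[0,0,0],"turn":[0,0,0],"claw":0.0878},{"dp":[0,0,0],"turn":[0,0,0],"claw":0.0878},{"dp":[0,0,0],"turn":[0,0,0],"claw":0.0878},{"dp":[0,0,0.02],"turn":[0,0,0],"claw":0.0878},{"dp":[0,0,0.06],"turn":[0,0,0],"claw":0.0878},{"dp":[0,0,0.11],"turn":[0,0,0],"claw":0.0878},{"dp":[-0.04,0.018,0.13],"turn":[0,0,-0.13],"claw":0.0878},{"dp":[-0.08,0.036,0.13],"turn":[0,0,-0.26],"claw":0.0878}]'
python3 - <<'E'
from h import *
d=crop("side",180,80,420,300,3,"g4.png")
E
```

```text
t: 5.9
ee_pos: [722.4, -216.1, 140.0]
orientation: [2.885, 1.225, 0.013]
ft_force: [0.5, -0.5, 0.1]
width: 88.1
```

View pics/g4.png

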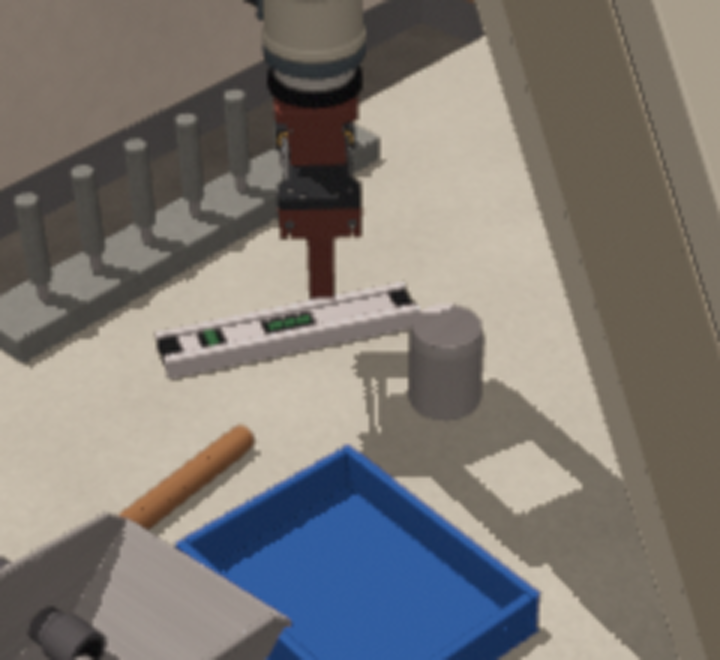

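The level lies flat on the bench, clear of the tin. Next is the tray's far wall.

```bash
python3 -m pendant '[{"dp":[-0.03,0.013,0],"turn":[0,0,-0.13],"claw":0.0878},{"dp":[-0.06,0.026,0],"turn":[0,0,-0.26],"claw":0.0878},{"dp":[-0.09,0.039,0],"turn":[0,0,-0.39],"claw":0.0878},{"dp":[-0.12,0.052,0],"turn":[0,0,-0.52],"claw":0.0878},{"dp":[-0.15,0.065,0],"turn":[0,0,-0.65],"claw":0.0878},{"dp":[-0.18,0.078,0],"turn":[0,0,-0.78],"claw":0.0878},{"dp":[-0.205,0.09,0],"turn":[0,0,-0.91],"claw":0.0878},{"dp":[-0.213,0.092,-0.02],"turn":[0,0,-0.927],"claw":0.0878}]'
python3 -m pendant '[{"dp":[0,0,-0.02],"turn":[0,0,0],"claw":0.05},{"dp":[0,0,-0.03],"turn":[0,0,0],"claw":0.05},{"dp":[0,0,-0.04],"turn":[0,0,0],"claw":0.05},{"dp":[0,0,-0.04],"turn":[0,0,0],"claw":0.05}]'
python3 - <<'E'
from h import *
o=ctrl.get_obs(); r=R.from_rotvec(o["orientation"]).as_matrix(); print(o["ee_pos"],r[:,1],r[:,2],o["qpos"])
crop("side",180,120,420,340,3,"g5.png")
E
```

```text
t: 6.75
ee_pos: [506.1, -122.6, 116.0]
orientation: [3.135, -0.19, 0.006]
ft_force: [0.6, -0.8, -0.2]
width: 88.0
t: 7.15
ee_pos: [506.4, -123.2, 72.6]
orientation: [-3.136, 0.185, 0.002]
ft_force: [0.7, -0.0, -0.5]
width: 59.0
[ 506.43687487 -123.16341078   72.59966946] [-1.17789154e-01 -9.93038612e-01 -1.74975602e-04] [-1.02061335e-03  2.97262044e-04 -9.99999435e-01] [-2.61412587e-01  5.04469973e-01  1.94633070e+00  3.66633520e-05
  6.91854747e-01  1.42741865e+00]
```

View pics/g5.png

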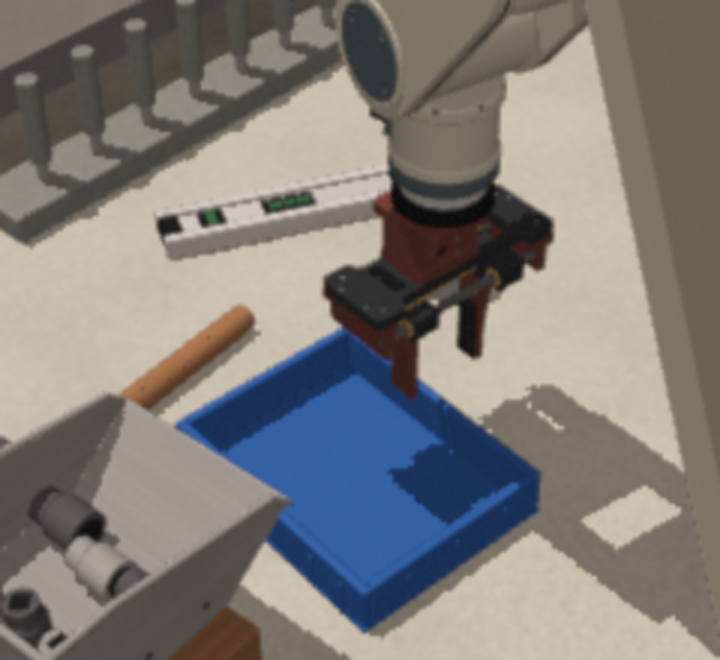

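Fingers straddle the far wall, at about (405,385) and (470,350) in the crop. Lower and close.

```bash
python3 -m pendant '[{"dp":[0,0,-0.025],"turn":[0,0,0],"claw":0.05},{"dp":[0,0,-0.045],"turn":[0,0,0],"claw":0.05},{"dp":[0,0,-0.054],"turn":[0,0,0],"claw":0.05},{"dp":[0,0,-0.054],"turn":[0,0,0],"claw":0.0},{"dp":[0,0,-0.054],"turn":[0,0,0],"claw":0.0},{"dp":[0,0,-0.054],"turn":[0,0,0],"claw":0.0},{"dp":[0,0,-0.054],"turn":[0,0,0],"claw":0.0},{"dp":[0,0,-0.054],"turn":[0,0,0],"claw":0.0}]'
```

```text
t: 8.0
ee_pos: [506.9, -123.2, 19.8]
orientation: [3.136, -0.186, 0.002]
ft_force: [0.2, 0.7, -0.5]
width: 13.5
```

```bash
python3 -m pendant '[{"dp":[0,0,0],"turn":[0,0,0],"claw":0.0},{"dp":[0,0,0],"turn":[0,0,0],"claw":0.0}]'
```

```text
t: 8.2
ee_pos: [506.8, -123.2, 19.7]
orientation: [3.136, -0.185, 0.001]
ft_force: [-0.7, 0.5, 5.8]
width: 8.5
```

```bash
python3 -m pendant '[{"dp":[0.001,0.008,0],"turn":[0,0,0.01],"claw":0.0},{"dp":[0.003,0.022,0],"turn":[0,0,0.03],"claw":0.0},{"dp":[0.005,0.037,0],"turn":[0,0,0.055],"claw":0.0},{"dp":[0.008,0.052,0],"turn":[0,0,0.085],"claw":0.0},{"dp":[0.01,0.067,0],"turn":[0,0,0.115],"claw":0.0},{"dp":[0.012,0.081,0],"turn":[0,0,0.14],"claw":0.0},{"dp":[0.014,0.092,0],"turn":[0,0,0.155],"claw":0.0},{"dp":[0.0145,0.0975,0],"turn":[0,0,0.158],"claw":0.0}]'
python3 -m pendant '[{"dp":[0,0,0],"turn":[0,0,0],"claw":0.0},{"dp":[0,0,0],"turn":[0,0,0],"claw":0.03},{"dp":[0,0,0],"turn":[0,0,0],"claw":0.05},{"dp":[0,0,0.01],"turn":[0,0,0],"claw":0.05},{"dp":[0,0,0.05],"turn":[0,0,0],"claw":0.05},{"dp":[0,-0.02,0.1],"turn":[0,0,0],"claw":0.05},{"dp":[0,-0.05,0.14],"turn":[0,0,0],"claw":0.05},{"dp":[0,-0.09,0.18],"turn":[0,0,0],"claw":0.05}]'
python3 - <<'E'
from h import *
o=ctrl.get_obs(); print(o["qpos"])
crop("side",90,120,420,380,2.4,"g6.png");crop("top",75,130,335,310,3,"g7.png")
E
```

```text
t: 9.0
ee_pos: [521.8, -25.7, 19.7]
orientation: [3.14, 0.065, 0.002]
ft_force: [-0.1, -7.3, 4.8]
width: 8.8
t: 9.8
ee_pos: [520.9, -108.9, 194.7]
orientation: [3.141, 0.065, 0.002]
ft_force: [1.1, -0.2, 0.2]
width: 49.9
[-2.28533422e-01  3.23769961e-01  1.85871991e+00  1.17555436e-04
  9.57724994e-01  1.30099285e+00]
```

View pics/g6.png

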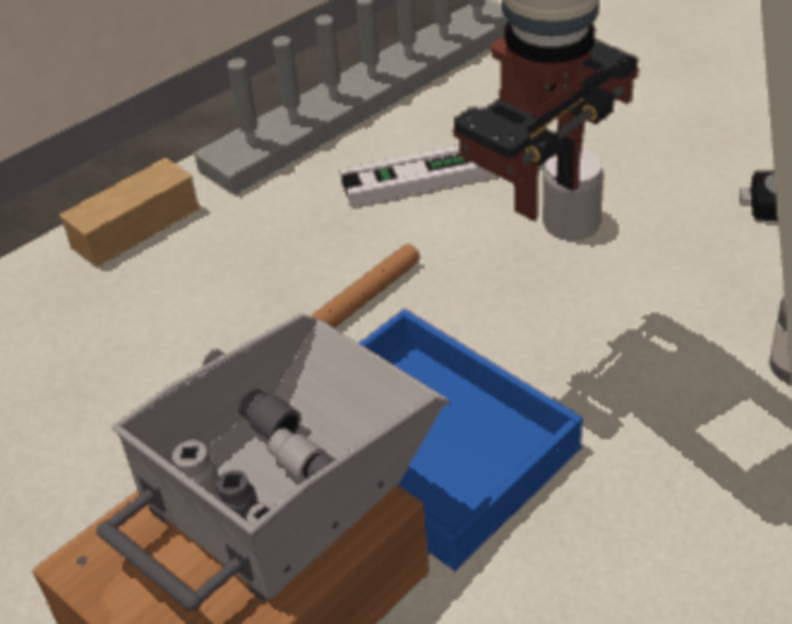

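View pics/g7.png

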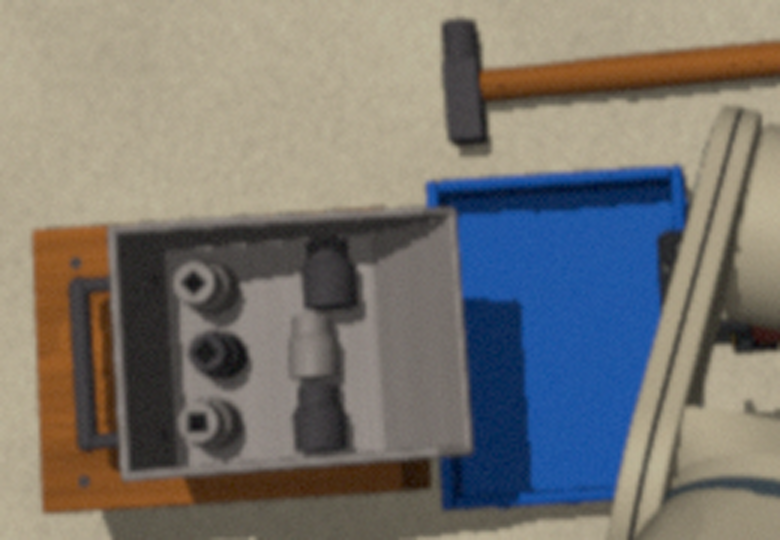

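```bash
python3 - <<'E'
from h import *
d=cam("top"); np.set_printoptions(precision=1,suppress=True)
T=[pix(d,(U+.5)/3-.5+75,(V+.5)/3-.5+130,45)[:2] for U,V in [(428,184),(682,168),(443,508)]]
c=(T[1]+T[2])/2; xb=np.array([-.0426,.999]);yb=np.array([-.999,-.0426]);o=np.array([505.1,281.5])
print(T,c,(c-o)@xb,(c-o)@yb)
E
```

```text
[array([627.4, 152.1]), array([634.7, -25.1]), array([402.3, 143.6])] [518.5  59.3] -222.59620463850243 -3.8930748100519086
```

```bash
python3 -m pendant '[{"dp":[-0.002,0.03,0.05],"turn":[-0.02,0,0.002],"claw":0.044},{"dp":[-0.004,0.07,0.07],"turn":[-0.05,0,0.005],"claw":0.044},{"dp":[-0.006,0.115,0.07],"turn":[-0.08,0,0.009],"claw":0.044},{"dp":[-0.009,0.16,0.07],"turn":[-0.11,0,0.012],"claw":0.044},{"dp":[-0.012,0.205,0.07],"turn":[-0.14,0,0.015],"claw":0.044},{"dp":[-0.015,0.25,0.07],"turn":[-0.16,0,0.017],"claw":0.044},{"dp":[-0.018,0.29,0.07],"turn":[-0.175,0,0.019],"claw":0.044},{"dp":[-0.018,0.33,0.07],"turn":[-0.175,0,0.019],"claw":0.044}]'
python3 -m pendant '[{"dp":[-0.002,0.045,0],"turn":[0,0,0],"claw":0.044},{"dp":[-0.002,0.09,0],"turn":[0,0,0],"claw":0.044},{"dp":[-0.002,0.13,0],"turn":[0,0,0],"claw":0.044},{"dp":[-0.002,0.15,0],"turn":[0,0,0],"claw":0.044},{"dp":[-0.002,0.15,0],"turn":[0,0,0],"claw":0.044},{"dp":[-0.002,0.15,0],"turn":[0,0,0],"claw":0.044}]'
python3 - <<'E'
from h import *
o=ctrl.get_obs(); r=R.from_rotvec(o["orientation"]).as_matrix(); print(o["ee_pos"],r[:,1],r[:,2],o["qpos"])
E
```

```text
t: 10.75
ee_pos: [500.7, 223.9, 260.2]
orientation: [2.963, 0.09, -0.01]
ft_force: [1.1, -0.8, 0.6]
width: 43.7
t: 11.35
ee_pos: [499.6, 371.3, 260.2]
orientation: [2.963, 0.09, -0.009]
ft_force: [0.4, -0.5, -0.1]
width: 44.1
[499.58079634 371.300408   260.20539715] [ 0.06044861 -0.9825369   0.17597501] [-5.75976268e-04 -1.76331710e-01 -9.84330634e-01] [ 0.68765243  0.43718842  1.52720763 -0.14176337  1.29352634  2.24482903]
```

```bash
python3 -m pendant '[{"dp":[0.0014,0.003,-0.015],"turn":[0,0,0],"claw":0.044},{"dp":[0.0014,-0.001,-0.035],"turn":[0,0,0],"claw":0.044},{"dp":[0.0014,-0.005,-0.055],"turn":[0,0,0],"claw":0.044},{"dp":[0.0014,-0.008,-0.075],"turn":[0,0,0],"claw":0.044},{"dp":[0.0014,-0.011,-0.09],"turn":[0,0,0],"claw":0.044},{"dp":[0.0014,-0.011,-0.09],"turn":[0,0,0],"claw":0.044}]'
python3 - <<'E'
from h import *
crop("side",60,180,300,440,2.3,"g8.png");crop("top",75,150,275,310,4,"g9.png")
E
```

```text
t: 11.95
ee_pos: [501.1, 358.3, 169.1]
orientation: [2.962, 0.086, -0.011]
ft_force: [-0.3, -0.4, -0.3]
width: 43.6
```

View pics/g8.png

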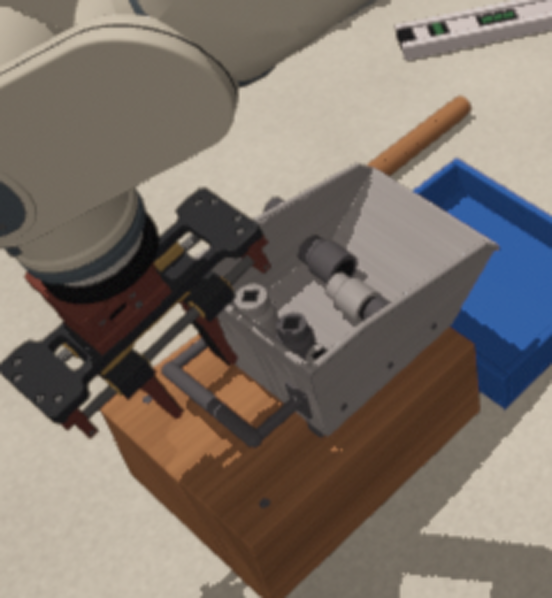

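View pics/g9.png

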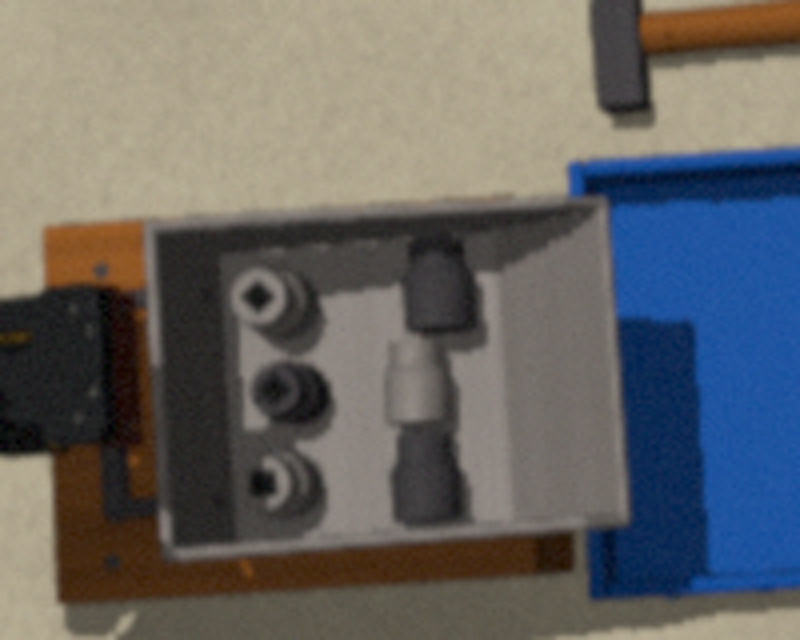

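```bash
python3 -m pendant '[{"dp":[0,-0.002,-0.012],"turn":[0,0,0],"claw":0.044},{"dp":[0,-0.003,-0.024],"turn":[0,0,0],"claw":0.044},{"dp":[0,-0.0045,-0.035],"turn":[0,0,0],"claw":0.044},{"dp":[0,-0.0055,-0.043],"turn":[0,0,0],"claw":0.044},{"dp":[0,-0.0055,-0.044],"turn":[0,0,0],"claw":0.044},{"dp":[0,-0.0055,-0.044],"turn":[0,0,0],"claw":0.044}]'
python3 - <<'E'
from h import *
crop("side",60,180,300,440,2.3,"g10.png")
E
```

```text
t: 12.65
ee_pos: [502.3, 355.0, 127.5]
orientation: [2.965, 0.087, -0.006]
ft_force: [0.0, 0.6, 0.6]
width: 44.3
```

View pics/g10.png

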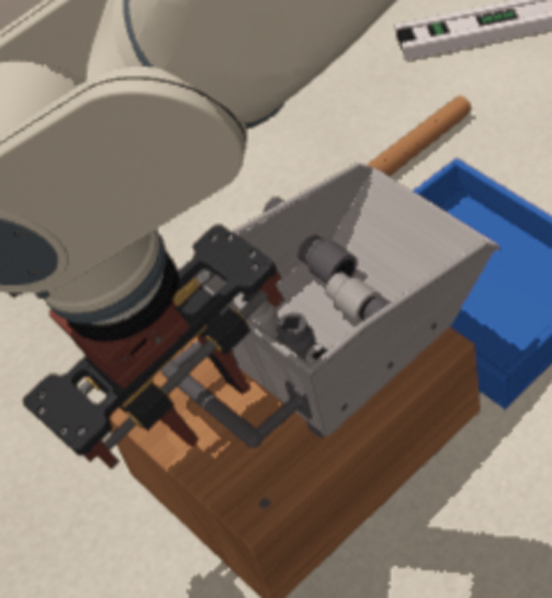

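```bash
python3 -m pendant '[{"dp":[0,-0.001,-0.001],"turn":[0,0,0],"claw":0.03},{"dp":[0,-0.001,-0.001],"turn":[0,0,0],"claw":0.02},{"dp":[0,-0.001,-0.001],"turn":[0,0,0],"claw":0.0},{"dp":[0,-0.001,-0.001],"turn":[0,0,0],"claw":0.0},{"dp":[0,-0.001,-0.001],"turn":[0,0,0],"claw":0.0},{"dp":[0,-0.001,-0.001],"turn":[0,0,0],"claw":0.0}]'
python3 -c "
from h import *
o=ctrl.get_obs();print(o['ee_pos'],o['ft_force'],o['width'])"
```

```text
t: 13.3
ee_pos: [502.5, 353.7, 127.1]
orientation: [2.965, 0.087, -0.005]
ft_force: [-0.5, -2.6, 3.2]
width: 12.5
[502.48303474 353.70747793 127.14522194] [-0.5487547  -2.5892945   3.23645865] 12.48720456842314
```

```bash
python3 -c "
import numpy as np
for t in range(0,79,2):
    a=np.arctan2(40,185)+np.radians(t);r=np.hypot(40,185)
    h=r*np.cos(a)-185;z=r*np.sin(a)-40
    print(t,'%.1f %.1f %.1f'%(-.061*h,.998*h,z))"
```

```text
0 -0.0 0.0 0.0
2 0.1 -1.5 6.4
4 0.2 -3.2 12.8
6 0.3 -5.2 19.1
8 0.4 -7.4 25.4
10 0.6 -9.7 31.5
12 0.8 -12.3 37.6
14 0.9 -15.1 43.6
16 1.1 -18.2 49.4
18 1.3 -21.4 55.2
20 1.5 -24.8 60.9
22 1.7 -28.4 66.4
24 2.0 -32.2 71.8
26 2.2 -36.2 77.1
28 2.5 -40.4 82.2
30 2.7 -44.7 87.1
32 3.0 -49.2 92.0
34 3.3 -53.9 96.6
36 3.6 -58.7 101.1
38 3.9 -63.7 105.4
40 4.2 -68.9 109.6
42 4.5 -74.1 113.5
44 4.9 -79.5 117.3
46 5.2 -85.1 120.9
48 5.5 -90.8 124.2
50 5.9 -96.5 127.4
52 6.3 -102.4 130.4
54 6.6 -108.4 133.2
56 7.0 -114.5 135.7
58 7.4 -120.6 138.1
60 7.8 -126.9 140.2
62 8.1 -133.2 142.1
64 8.5 -139.6 143.8
66 8.9 -146.0 145.3
68 9.3 -152.5 146.5
70 9.7 -159.0 147.5
72 10.1 -165.5 148.3
74 10.5 -172.1 148.9
76 10.9 -178.7 149.2
78 11.3 -185.3 149.3
```

First 12° of the arc.

```bash
python3 -m pendant '[{"dp":[0,-0.0007,0.003],"turn":[0,0,0],"claw":0.0},{"dp":[0.0001,-0.0015,0.0064],"turn":[0,0,0],"claw":0.0},{"dp":[0.0002,-0.0032,0.0128],"turn":[0,0,0],"claw":0.0},{"dp":[0.0003,-0.0052,0.0191],"turn":[0,0,0],"claw":0.0},{"dp":[0.0004,-0.0074,0.0254],"turn":[0,0,0],"claw":0.0},{"dp":[0.0006,-0.0097,0.0315],"turn":[0,0,0],"claw":0.0},{"dp":[0.0008,-0.0123,0.0376],"turn":[0,0,0],"claw":0.0},{"dp":[0.0008,-0.0123,0.0376],"turn":[0,0,0],"claw":0.0}]'
python3 - <<'E'
from h import *
crop("side",60,140,300,400,2.3,"g11.png"); o=ctrl.get_obs();print(o['ee_pos'],o['ft_force'],o['width'])
E
```

```text
t: 14.1
ee_pos: [503.3, 341.6, 165.6]
orientation: [2.966, 0.087, -0.004]
ft_force: [-1.5, 2.6, -7.7]
width: 12.3
[503.20029048 341.73486788 165.11807943] [-0.50137508  2.35168965 -6.84329775] 12.054523165156223
```

View pics/g11.png

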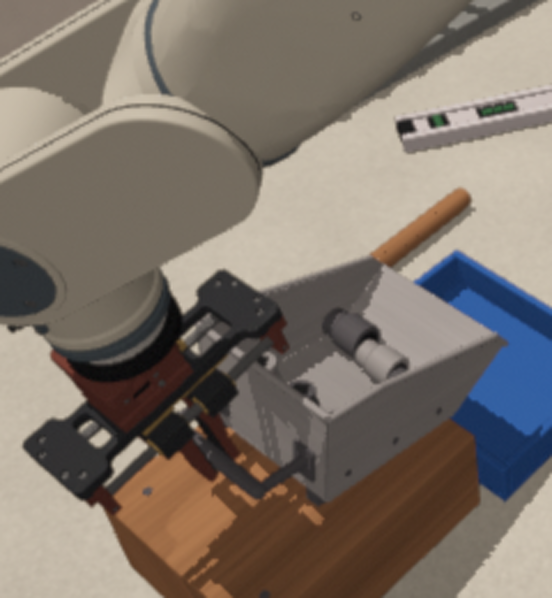

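```bash
python3 -m pendant '[{"dp":[0.0001,-0.0028,0.006],"turn":[0,0,0],"claw":0.0},{"dp":[0.0004,-0.0075,0.0147],"turn":[0,0,0],"claw":0.0},{"dp":[0.0007,-0.0125,0.0233],"turn":[0,0,0],"claw":0.0},{"dp":[0.001,-0.018,0.0315],"turn":[0,0,0],"claw":0.0},{"dp":[0.0014,-0.0239,0.0395],"turn":[0,0,0],"claw":0.0},{"dp":[0.0018,-0.0302,0.0471],"turn":[0,0,0],"claw":0.0},{"dp":[0.0022,-0.0369,0.0544],"turn":[0,0,0],"claw":0.0},{"dp":[0.0025,-0.0416,0.059],"turn":[0,0,0],"claw":0.0}]'
python3 - <<'E'
from h import *
crop("side",60,140,320,400,2.3,"g12.png"); o=ctrl.get_obs();print(o['ee_pos'],o['ft_force'],o['width'])
E
```

```text
t: 14.95
ee_pos: [506.2, 301.1, 225.8]
orientation: [2.968, 0.087, -0.002]
ft_force: [-3.4, 7.8, 0.8]
width: 11.9
[506.3492791  300.5705078  226.38933556] [-3.23808925  4.20073611  0.89355606] 12.391468992078725
```

View pics/g12.png

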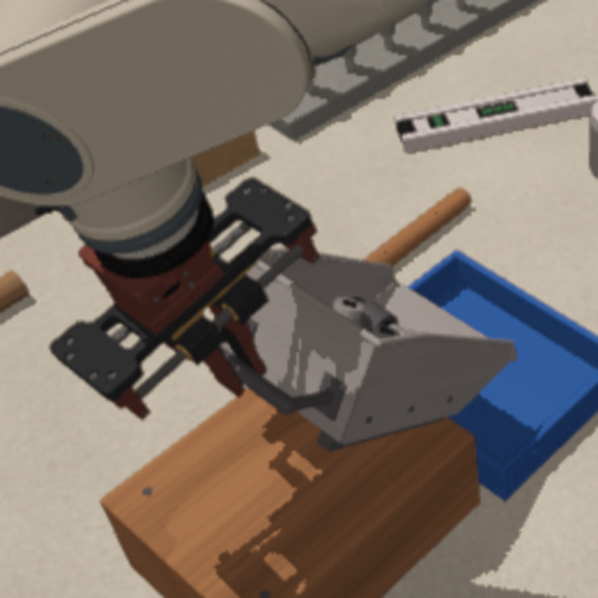

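```bash
python3 -m pendant '[{"dp":[0.0004,-0.0073,0.006],"turn":[0,0,0],"claw":0.0},{"dp":[0.0009,-0.015,0.012],"turn":[0,0,0],"claw":0.0},{"dp":[0.0014,-0.0229,0.0178],"turn":[0,0,0],"claw":0.0},{"dp":[0.0019,-0.0312,0.0233],"turn":[0,0,0],"claw":0.0},{"dp":[0.0024,-0.0397,0.0282],"turn":[0,0,0],"claw":0.0},{"dp":[0.003,-0.0485,0.0328],"turn":[0,0,0],"claw":0.0},{"dp":[0.0033,-0.0545,0.0356],"turn":[0,0,0],"claw":0.0},{"dp":[0.0035,-0.058,0.037],"turn":[0,0,0],"claw":0.0}]'
python3 - <<'E'
from h import *
crop("side",60,120,320,380,2.3,"g13.png"); crop("top",75,130,335,310,3,"g14.png");o=ctrl.get_obs();print(o['ee_pos'],o['ft_force'],o['width'],o['qpos'])
E
```

```text
t: 15.8
ee_pos: [509.9, 242.1, 262.7]
orientation: [2.967, 0.086, -0.001]
ft_force: [-2.5, 4.7, 6.9]
width: 12.1
[509.9064047  241.92464374 262.65309523] [-2.67334666  3.70021003  6.41090227] 12.241617462266534 [ 0.50605094  0.33080647  1.68168426 -0.1642645   1.21491137  2.08269658]
```

View pics/g13.png

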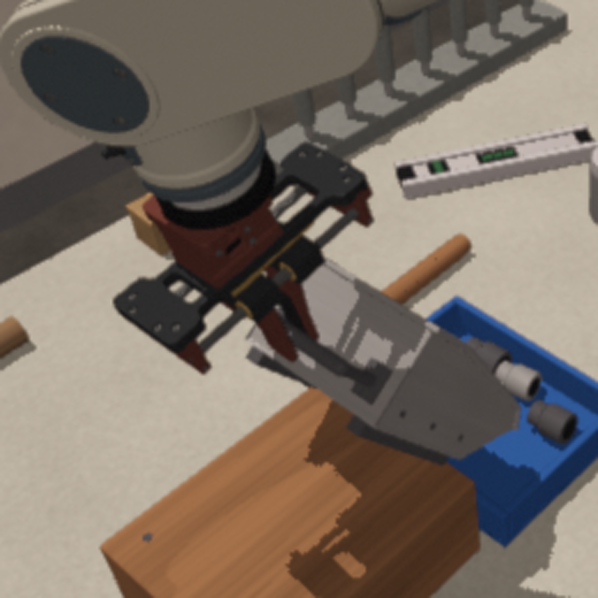

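View pics/g14.png

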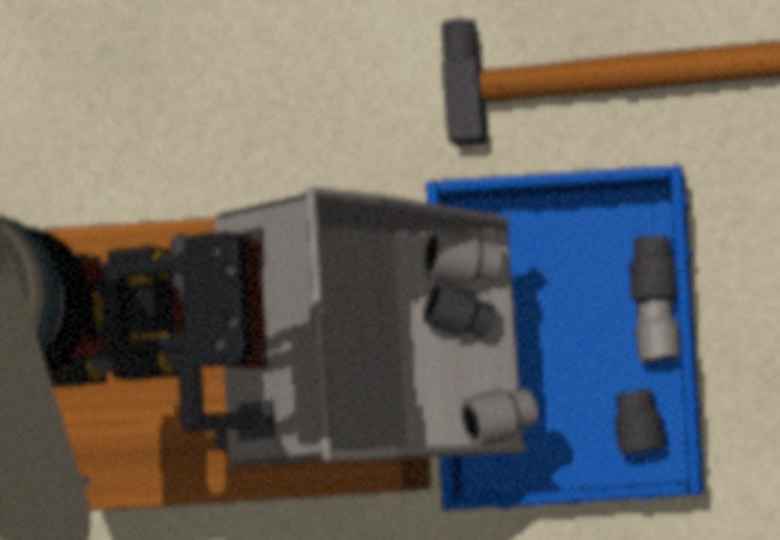

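```bash
python3 -m pendant '[{"dp":[0.0005,-0.0086,0.0034],"turn":[0,0,0],"claw":0.0},{"dp":[0.0009,-0.018,0.0064],"turn":[0,0,0],"claw":0.0},{"dp":[0.0014,-0.0276,0.009],"turn":[0,0,0],"claw":0.0},{"dp":[0.0018,-0.034,0.0105],"turn":[0,0,0],"claw":0.0},{"dp":[0.0022,-0.0405,0.0116],"turn":[0,0,0],"claw":0.0},{"dp":[0.0026,-0.047,0.0125],"turn":[0,0,0],"claw":0.0},{"dp":[0.003,-0.0535,0.0132],"turn":[0,0,0],"claw":0.0},{"dp":[0.003,-0.0535,0.0132],"turn":[0,0,0],"claw":0.0}]'
python3 - <<'E'
from h import *
crop("side",60,120,320,380,2.3,"g15.png"); crop("top",75,130,335,310,3,"g16.png");o=ctrl.get_obs();print(o['ee_pos'],o['ft_force'],o['width'],o['qpos'])
E
```

```text
t: 16.7
ee_pos: [512.7, 187.3, 274.6]
orientation: [2.964, 0.086, -0.003]
ft_force: [-1.4, -0.5, 5.5]
width: 12.6
[512.66061337 187.76477371 274.52022126] [-1.5744131   0.44325987  6.3456514 ] 12.29858845394124 [ 0.42055821  0.28461094  1.7183255  -0.17253354  1.2134319   1.99969205]
```

View pics/g15.png

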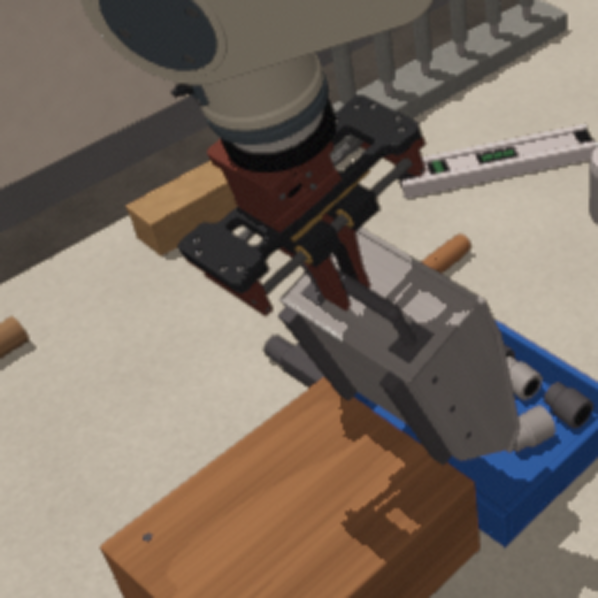

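View pics/g16.png

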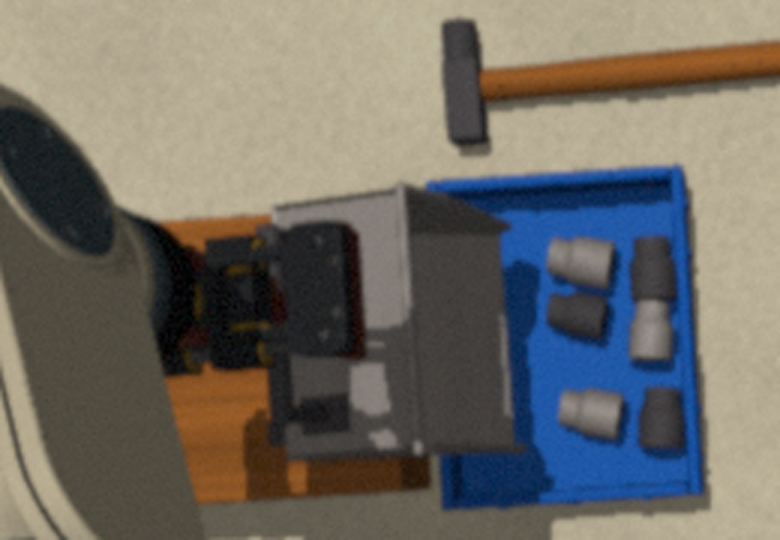

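All six sockets lie in the tray, in crop pixels (545–685, 235–450). Now letting the pan back down along the same arc.

```bash
python3 -m pendant '[{"dp":[-0.0004,0.0065,-0.0007],"turn":[0,0,0],"claw":0.0},{"dp":[-0.0008,0.013,-0.0016],"turn":[0,0,0],"claw":0.0},{"dp":[-0.0012,0.0195,-0.0027],"turn":[0,0,0],"claw":0.0},{"dp":[-0.0017,0.0291,-0.0053],"turn":[0,0,0],"claw":0.0},{"dp":[-0.0023,0.0386,-0.0081],"turn":[0,0,0],"claw":0.0},{"dp":[-0.0029,0.0479,-0.0112],"turn":[0,0,0],"claw":0.0},{"dp":[-0.0033,0.0538,-0.0135],"turn":[0,0,0],"claw":0.0},{"dp":[-0.0038,0.0631,-0.0175],"turn":[0,0,0],"claw":0.0}]'
python3 -c "
from h import *
crop('side',60,120,320,380,2.3,'g17.png')
o=ctrl.get_obs();print(o['ee_pos'],o['ft_force'],o['width'])"
```

```text
t: 17.6
ee_pos: [508.3, 252.4, 255.8]
orientation: [2.965, 0.087, -0.005]
ft_force: [2.0, -0.3, -1.9]
width: 12.4
[508.08506232 253.72478319 255.070839  ] [2.69267167 2.90108016 0.29578238] 12.300370846953918
```

View pics/g17.png

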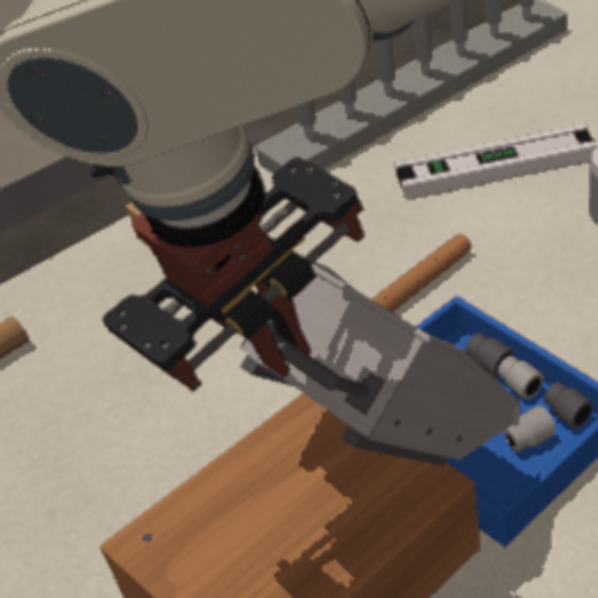

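```bash
python3 -m pendant '[{"dp":[-0.0006,0.0088,-0.0046],"turn":[0,0,0],"claw":0.0},{"dp":[-0.0011,0.0173,-0.0095],"turn":[0,0,0],"claw":0.0},{"dp":[-0.0016,0.0256,-0.015],"turn":[0,0,0],"claw":0.0},{"dp":[-0.0021,0.0335,-0.0208],"turn":[0,0,0],"claw":0.0},{"dp":[-0.0025,0.0412,-0.0271],"turn":[0,0,0],"claw":0.0},{"dp":[-0.003,0.0485,-0.0338],"turn":[0,0,0],"claw":0.0},{"dp":[-0.0034,0.0555,-0.0408],"turn":[0,0,0],"claw":0.0},{"dp":[-0.0038,0.062,-0.0482],"turn":[0,0,0],"claw":0.0}]'
python3 -c "
from h import *
o=ctrl.get_obs();print(o['ee_pos'],o['ft_force'],o['width'])"
```

```text
t: 18.45
ee_pos: [504.5, 314.4, 207.3]
orientation: [2.965, 0.087, -0.005]
ft_force: [1.7, 1.7, -3.5]
width: 12.4
[504.52491717 314.40764997 207.2609316 ] [ 1.67681955  1.708847   -3.49418783] 12.386581296896885
```

```bash
python3 -m pendant '[{"dp":[-0.0004,0.0062,-0.0077],"turn":[0,0,0],"claw":0.0},{"dp":[-0.0008,0.012,-0.0158],"turn":[0,0,0],"claw":0.0},{"dp":[-0.0011,0.0173,-0.0241],"turn":[0,0,0],"claw":0.0},{"dp":[-0.0014,0.0222,-0.0328],"turn":[0,0,0],"claw":0.0},{"dp":[-0.0016,0.0267,-0.0416],"turn":[0,0,0],"claw":0.0},{"dp":[-0.0019,0.0307,-0.0507],"turn":[0,0,0],"claw":0.0},{"dp":[-0.0021,0.033,-0.0568],"turn":[0,0,0],"claw":0.0},{"dp":[-0.0022,0.0352,-0.0631],"turn":[0,0,0],"claw":0.0}]'
python3 -c "
from h import *
crop('side',60,160,320,420,2.3,'g18.png')
o=ctrl.get_obs();print(o['ee_pos'],o['ft_force'],o['width'])"
```

```text
t: 19.25
ee_pos: [502.2, 349.1, 144.2]
orientation: [2.965, 0.087, -0.006]
ft_force: [0.6, 3.3, -4.3]
width: 12.1
[501.78178563 349.25606723 143.26234687] [ 0.83472421  5.10926263 -4.65730748] 12.56406306507266
```

View pics/g18.png

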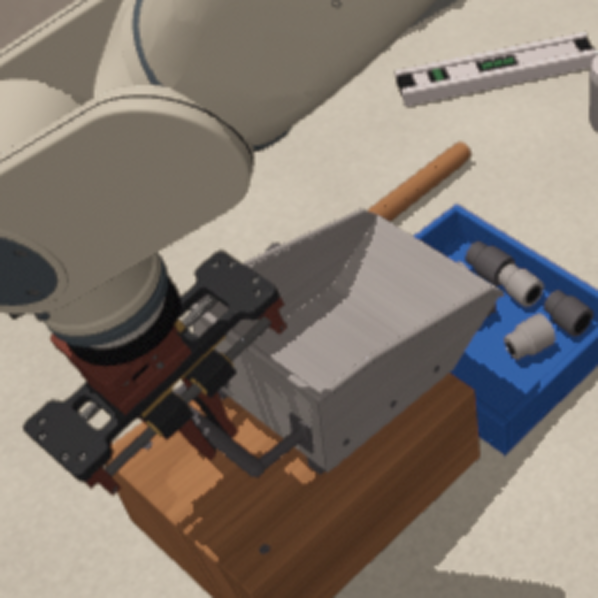

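```bash
python3 -m pendant '[{"dp":[-0.0001,0.0012,-0.004],"turn":[0,0,0],"claw":0.0},{"dp":[-0.0001,0.0021,-0.007],"turn":[0,0,0],"claw":0.0},{"dp":[-0.0001,0.0028,-0.01],"turn":[0,0,0],"claw":0.0},{"dp":[-0.0002,0.0036,-0.013],"turn":[0,0,0],"claw":0.0},{"dp":[-0.0002,0.004,-0.015],"turn":[0,0,0],"claw":0.0},{"dp":[-0.0002,0.004,-0.015],"turn":[0,0,0],"claw":0.0}]'
python3 -m pendant '[{"dp":[0,0.0002,-0.001],"turn":[0,0,0],"claw":0.0},{"dp":[0,0.0002,-0.001],"turn":[0,0,0],"claw":0.0}]'
```

```text
t: 19.9
ee_pos: [502.0, 353.0, 129.6]
orientation: [2.965, 0.087, -0.006]
ft_force: [-1.2, 4.0, -4.5]
width: 12.4
t: 20.1
ee_pos: [502.2, 353.1, 128.9]
orientation: [2.965, 0.087, -0.005]
ft_force: [-0.6, 3.1, -4.0]
width: 12.0
```

```bash
python3 -m pendant '[{"dp":[0,0.0002,-0.001],"turn":[0,0,0],"claw":0.0},{"dp":[0,0.0003,-0.002],"turn":[0,0,0],"claw":0.0},{"dp":[0,0.0003,-0.002],"turn":[0,0,0],"claw":0.0}]'
python3 -m pendant '[{"dp":[0,0.0002,-0.001],"turn":[0,0,0],"claw":0.0},{"dp":[0,0.0002,-0.001],"turn":[0,0,0],"claw":0.0}]'
```

```text
t: 20.4
ee_pos: [502.2, 353.3, 127.7]
orientation: [2.965, 0.087, -0.005]
ft_force: [-3.5, 2.3, 5.2]
width: 12.2
t: 20.6
ee_pos: [502.3, 353.3, 127.7]
orientation: [2.965, 0.087, -0.005]
ft_force: [-6.2, -0.4, 12.1]
width: 12.3
```

The pan is standing (contact at z≈127.7). Releasing and withdrawing along the tool axis.

```bash
python3 -m pendant '[{"dp":[0,0,0.001],"turn":[0,0,0],"claw":0.0},{"dp":[0,0,0.001],"turn":[0,0,0],"claw":0.02},{"dp":[0,0,0.001],"turn":[0,0,0],"claw":0.04},{"dp":[0,0,0.001],"turn":[0,0,0],"claw":0.044},{"dp":[0,0,0.001],"turn":[0,0,0],"claw":0.044},{"dp":[0,0.001,0.008],"turn":[0,0,0],"claw":0.044},{"dp":[0,0.004,0.022],"turn":[0,0,0],"claw":0.044},{"dp":[0,0.007,0.04],"turn":[0,0,0],"claw":0.044}]'
python3 -m pendant '[{"dp":[0,0.005,0.03],"turn":[0,0,0],"claw":0.044},{"dp":[0,0.012,0.07],"turn":[0,0,0],"claw":0.044},{"dp":[0,0.018,0.11],"turn":[0,0,0],"claw":0.044},{"dp":[0,0.025,0.14],"turn":[0,0,0],"claw":0.044},{"dp":[-0.04,0.025,0.15],"turn":[0,0,0],"claw":0.044},{"dp":[-0.08,0.025,0.15],"turn":[0,0,0],"claw":0.044},{"dp":[-0.1,0.025,0.15],"turn":[0,0,0],"claw":0.044},{"dp":[-0.1,0.025,0.15],"turn":[0,0,0],"claw":0.044}]'
python3 - <<'E'
from h import *
crop("side",60,140,400,410,2.2,"e1.png"); crop("top",75,130,335,310,3,"e2.png");cv2.imwrite("pics/e3.png",cam("top")["pixels"])
E
```

```text
t: 21.4
ee_pos: [502.0, 360.8, 166.7]
orientation: [2.965, 0.087, -0.006]
ft_force: [-0.5, -0.0, 0.2]
width: 43.8
t: 22.2
ee_pos: [400.1, 386.0, 317.7]
orientation: [2.966, 0.091, -0.004]
ft_force: [0.0, 0.4, 0.6]
width: 43.9
```

View pics/e1.png

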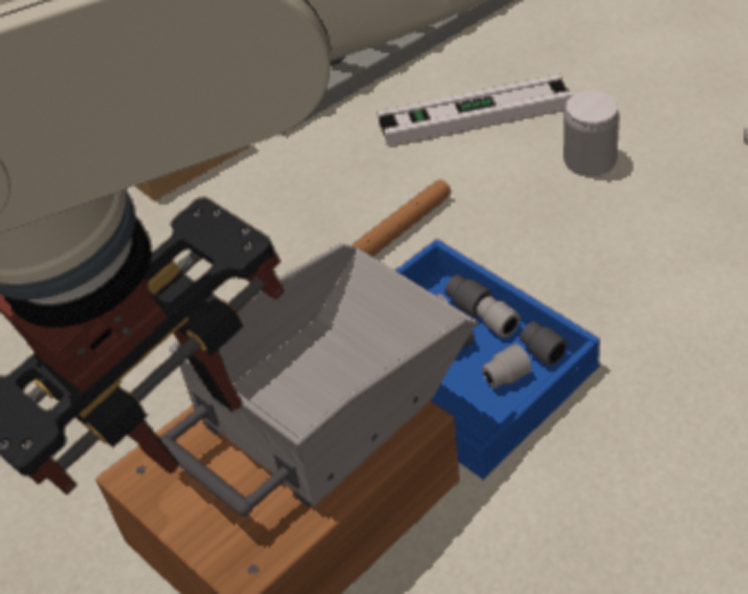

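View pics/e2.png

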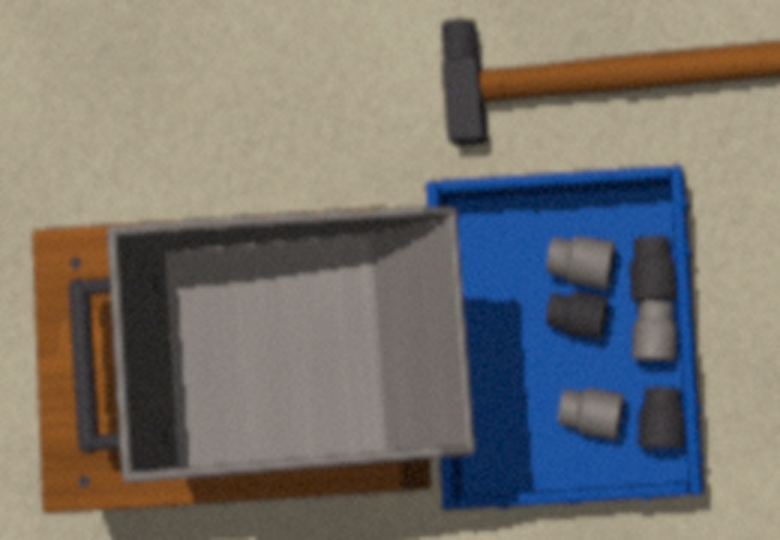

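View pics/e3.png

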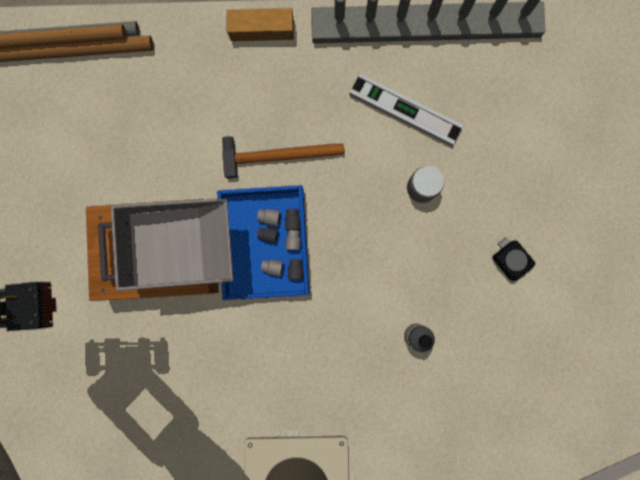

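```bash
python3 - <<'E'
from h import *
d=cam("top"); np.set_printoptions(precision=1,suppress=True)
f=lambda U,V,z: pix(d,(U+.5)/3-.5+75,(V+.5)/3-.5+130,z)[:2]
xb=np.array([-.0426,.999]);yb=np.array([-.999,-.0426]);o=np.array([505.1,281.5])
c=(f(682,168,45)+f(443,508,45))/2; print("tray",(c-o)@xb,(c-o)@yb)
tx=(f(428,184,45)-f(682,168,45));tx/=np.linalg.norm(tx);ty=np.array([-tx[1],tx[0]])
for U,V in [(580,262),(578,316),(590,413),(652,268),(655,330),(660,420)]:
    s=f(U,V,20)-c; print("socket",s@tx,s@ty)
P=(f(110,232,198)+f(126,478,198))/2; e=P-140*np.array([-.061,.998])
print("pan edge in block",(e-o)@xb,(e-o)@yb)
print("level",pix(d,405,110,22))
print(ctrl.get_obs()["t"], ctrl.close_job())
E
```

```text
tray -222.59620463850243 -3.8930748100519086
socket -11.97181979289227 -54.53492933330075
socket -8.453515041662705 -16.30688189063131
socket -13.14585506465991 52.661606084865916
socket -62.663709682242434 -47.08006302545624
socket -62.2504877030544 -3.023279989286753
socket -62.10749696191162 60.60032069664097
pan edge in block -110.23314022467743 -0.6939945829759191
level [ 797.  -247.2   22. ]
the job is handed in; nothing more can be done
22.4 None
```

The pan is emptied, with all six sockets in the blue tray, and I handed the job in at t ≈ 22.4 s. The system gives no verdict, so these results rest on my own camera measurements.

I lifted the spirit level off and laid it on open bench. I drew the tray up to the block by its far wall and squared it to the block. Then I gripped the pan by its bar and rocked it about 72° forward on its edge. I let it back down along the same arc, let go and withdrew.

The final checks all agreed:
- **Tray:** its centre is 223 mm from the block's centre, a gap of about 13 mm, and about 4 mm off centre.
- **Sockets:** all six centres are well inside the tray, at most 63 mm along its x and 61 mm along its y from the middle.
- **Pan:** it looks upright, back where it started, with the front edge about 10 mm in from the block's end. The edge looked seated on the block whenever I checked during the rock.
- **Level:** it lies flat near (797, -247) mm, clear of the tray.
- **Left alone:** the tin, oil bottle, tape measure and hammer show no movement in the last picture.
- **Force:** the highest reading I saw was about 12 N at the wrist, when the pan was set down.

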